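# Start filming a gourd on the show table

### The job

Start filming the gourd: first push down the raised end of the long rocker on the lamp box until it has tipped fully over, then press the bar key on the front of the turntable fully home so that it stays down, and last press the round button of the two-button remote fully home and let it spring back up. Only press: pick nothing up, leave the remote lying where it is, do not press its square button, and do not disturb the gourds, stands and brush.

Things in the scene. Friction and masses are not known exactly. Their poses are not given: they have to be found in the camera images.
- rocker_raised_end (a point): pressing point on the lamp box: on the white top face of the rocker's raised half, 26 mm along that half from the pivot crease, in mid-width. Lamp box: fixed black box 110 x 70 x 36 high, that stands left or right at any yaw, with one long white rocker (about 66 long, 30 wide) on top. At the start the rocker's one end stands up (this point about 59 above the table, the tip of the end 62); pressed over, this point goes down 10 mm to about 48. The point moves with the rocker.
- rocker (a joint): rocker tilt in rad: 0 (off) as at the start, give or take 0.04; 0.4 at its stop, tipped fully over (on). No spring: it is stiff by friction, about 4.5 N at the pressing point, and stays where it is left
- turntable: black display turntable, fixed: disc 180 across, 30 high, its origin on the table under the disc's centre; +x of its frame points from the bar key to the disc's centre. A 90 x 90 x 26 high control tongue sticks out on the robot's side
- bar_key_top (a point): centre of the top face of the white bar key (22 x 56, long way across) on the turntable's tongue, 130 mm from the disc's centre; about 38 above the table when up, 31 when home
- bar_key (a joint): bar key travel in m: about 0 when up, 0.007 fully home. No spring: about 4 N of friction, stays down once pressed
- remote: loose black two-button remote, 130 x 70 x 28 high, about 0.35 kg, lying left or right at any yaw (on the side where the lamp box is not); origin at the centre of its underside, round button at +33 mm along its x axis, square button at -33 mm
- round_top (a point): centre of the top face of the remote's round white button (30 across), 39 above the table when up; moves with the button
- round_button (a joint): round button travel in m: 0 up, 0.006 fully home; a spring (about 1 N at first, 4 N fully home) brings it back
- square_top (a point): centre of the top face of the remote's square white button (26 x 26), 39 above the table; not to be pressed
- square_button (a joint): square button travel in m: 0 up, 0.006 home; spring as for the round one
- show_gourd: the tall two-bulbed gourd (130 high without its stem, belly 78 across) standing loose on the turntable; origin at the centre of its underside; not to be disturbed
- big_gourd: loose gourd, 150 high without its stem, belly 90 across, towards the back left; origin at the centre of its underside; not to be disturbed
- small_gourd: loose little gourd, 75 high, belly 45 across, beyond the right-hand box; origin at the centre of its underside; not to be disturbed
- stand_near: loose dark wooden display stand, a disc 72 across and 24 high, nearest the robot; origin at the centre of its underside; not to be disturbed
- stand_far: loose dark wooden display stand, 88 across and 24 high, on the far left, beyond the boxes; origin at the centre of its underside; not to be disturbed
- burnisher: loose brush with a wooden handle, about 170 long, lying near the robot on the right; origin at about its middle; not to be disturbed
Mind the look-alikes: they are no part of the job. Leave any red look-alike of the remote alone.

How it is judged:
On the way, in this order (a step that is already met when the one before it is completed fails the run):
1. the lamp rocker is tipped over (value of joint rocker above 0.35 rad), for 0.1 s.
2. the bar key is home (value of joint bar_key above 0.0055 m), for 0.1 s.
3. the round button is pressed home (value of joint round_button above 0.0048 m), for 0.1 s.
At the end, for the whole second after the job is handed in: rocker over (above 0.35 of 0.4 rad), bar key down (over 5.5 of 7 mm), round and square buttons up (within 1.5 mm), remote lying on the table, remote and show gourd at rest (value of joint rocker above 0.35 rad and value of joint bar_key above 0.0055 m and value of joint each of round_button, square_button below 0.0015 m and height (world z) of remote below 0.005 m and linear speed of each of remote, show_gourd below 0.02 m/s); the robot touches nothing.
It fails at once if the turntable's bar key is pressed before the lamp rocker is over (value of joint bar_key above 0.003 m and value of joint rocker below 0.3 rad).
It fails at once if the round button is pressed before the bar key is home (value of joint round_button above 0.003 m and value of joint bar_key below 0.005 m).
It fails at once if the square button is pressed (value of joint square_button above 0.003 m).
It fails at once if the remote is lifted, tipped or pushed more than 30 mm (height (world z) of remote above 0.012 m or distance of remote from where it was at the start of the episode above 0.03 m or angle between remote's own z axis and vertical above 0.2 rad).
It fails at once if a gourd, a stand or the brush is lifted or moved more than 20 mm, or a gourd is tipped (distance of any of show_gourd, big_gourd, small_gourd, stand_near, stand_far, burnisher from where it was at the start of the episode above 0.02 m or angle between any of show_gourd, big_gourd, small_gourd's own z axis and vertical above 0.3 rad).
It also fails if it takes over 56 s, if anything falls off the work surface, if the arm or the gripper's body presses on something with over 40 N, if the wrist force passes 120 N, or if a joint passes its speed limit or range.

### The arm

A 6-joint arm with a two-finger parallel gripper is mounted at the origin on the work surface. World frame = base frame: x ahead of the robot, y to its left, z up, the work surface at z = 0. Lengths are in m, angles in rad, forces in N, time in s.
With the tool pointing down it reaches from about 0.325 to 0.775 m from the base axis. Payload 5.5 kg.
Tool frame: the origin (TCP) lies on the centre line of the jaws, within the pads' length; the fingertips stand 19 mm ahead of it and the grasp point (between the pads) is the TCP; z points along the fingers, y is the line along which they close (so a half turn about z gives the same grasp; the last joint's range is limited). The gripper opens to 85 mm and grips with 20 to 120 N. Pads are 22 mm wide; open, the fingers measure 114 mm over their backs; the gripper's body (76 mm by 85 mm) begins 54 mm behind the grasp point. The pads swing forward as they close: fully open they stand 13 mm farther back than shut.
Start: joints at [-1.331, 0.091, 1.231, -0, 1.82, -0.057], TCP at [0.175, -0.574, 0.213] pointing down, gripper open.
Joint ranges: [-2.87, 2.87], [-0.86, 2.18], [0.17, 2.46], [-1.51, 4.65], [0.06, 2.69], [-2.65, 2.65]. Speed limits (rad/s): [2.57, 2.57, 3.01, 3.14, 3.14, 3.14].

### API

Orientations are given as a rotation vector (axis times angle).
In Python, from bench import ctrl, grab_frame gives the robot as it stands. The module is installed in compiled form; this text tells all that it offers.
- The arm moves only by the tool carry_out, never from a script. Its argument "moves" is a list of rows, each an object with "travel": the shift along the tool's x, y, z in mm, a list of three; "rot": the turn, a rotation vector about the tool's x, y, z in degrees, a list of three; "grip": the finger opening in mm, from 0 to 85.4. In form: [{"travel": [x, y, z], "rot": [ax, ay, az], "grip": grip}, ...]. A call has 1 to 20 rows; each row shifts and turns the commanded pose from where the row before left it, along the tool's axes as they then stand; what a row does not reach is not made up. A row lasts 1/8 s, in which the tool goes at most 62.5 mm and 10.7 degrees, less where a joint would pass 70% of its speed; a pose out of reach is approached as far as the arm can. A call with a gripper value outside its range is refused whole. The fingers move at their own pace and stop on an object; the grip force is fixed at half the most. Time passes only in rows, so rows that do not move let the fingers close. It gives the time, the measured TCP pose, the force, the opening and the grip force at its end, in the units of the state.
- ctrl.sense(): the state, without advancing time (a new reading comes with each control period).
- grab_frame(name): name is "side" or "top"; returns a dict with "img" (400x640x3 uint8, red, green, blue), "intrinsics" (3x3 intrinsics, pixels), "k1" (the pictures are not rectified: a ray, as slopes to the right and down, at radius r is drawn at 1 + k1 r^2 times it, then the intrinsics apply), "origin" and "orientation" of the camera in the world. Camera axes: x right, y up, looking along -z (the intrinsics and any distortion apply to the point x, -y, -z); pixel columns grow to the right and rows downward; lengths in m; the calibration is good to about 2 mm. A picture is of the moment at which its call begins. There is no depth.
- ctrl.hand_in(): hands the job in; it is judged then, once.
The state is a dict: "t": time; "joint_pos": joint angles; "qvel": joint speeds; "joint_torque": joint torques, N m; "position": TCP position; "tool_rot": TCP orientation; "contact_force": force on the tool from outside, world axes, zero at the start; "torque": the same for the moment, N m; "gripper_width": finger opening in m; "finger_force": force on a finger pad.
Only numpy, scipy, OpenCV 4.12 (cv2) and the standard library are available. Lean on these libraries where they do the work, as an engineer would, in place of code of your own. Each camera call takes 0.05 s, during which the arm holds its last target. There are 200 camera calls.

## Working session

There is one attempt and no reset: what is moved stays moved. The work goes in short steps, Python scripts to look and compute and a tool call to move; the robot and the scene stay as the last step left them, time stands still between calls to the robot, and variables do not carry over. Pictures are saved under pics/ and viewed, at most 10 in all, crops included, and the job is handed in when it is done.

Besides the shell and the picture viewer there is one more tool, called after "Request:" by a JSON object that holds its "fn" and its "kwargs". carry_out: Moves the arm, as the interface text tells. Its arguments: {"type":"object","properties":{"moves":{"type":"array","items":{"type":"object","properties":{"travel":{"type":"array","items":{"type":"number"}},"rot":{"type":"array","items":{"type":"number"}},"grip":{"type":"number"}}}}},"required":["moves"]}

```bash
mkdir -p pics; cat > h.py <<'E'
import numpy as np, cv2, json
from bench import ctrl, grab_frame
from scipy.spatial.transform import Rotation as R
def save(n,f):
    d=grab_frame(n); cv2.imwrite(f,d["img"][:,:,::-1]); np.savez(f[:-4]+'.npz',**{k:np.array(d[k]) for k in d}); return d
def rot(o):
    o=np.array(o,float)
    if o.shape==(3,3): return o
    return R.from_rotvec(o).as_matrix() if o.size==3 else R.from_quat(o).as_matrix()
def ray(d,u,v):
    K=np.array(d["intrinsics"]);k=float(d["k1"])
    a=np.array([(u-K[0,2])/K[0,0],(v-K[1,2])/K[1,1]]);b=a.copy()
    for _ in range(30): b=a/(1+k*(b@b))
    return np.array(d["origin"]),rot(d["orientation"])@np.array([b[0],-b[1],-1])
def at(d,u,v,z):
    o,r=ray(d,u,v); return o+r*(z-o[2])/r[2]
def proj(d,p):
    K=np.array(d["intrinsics"]);k=float(d["k1"])
    c=rot(d["orientation"]).T@(np.array(p)-np.array(d["origin"]));b=np.array([c[0],-c[1]])/-c[2]
    b=b*(1+k*(b@b)); return np.array([K[0,0]*b[0]+K[0,2],K[1,1]*b[1]+K[1,2]])
E
python3 - <<'E'
from h import *
for n in("top","side"):
    d=save(n,f"pics/{n}0.png"); print(n,d["intrinsics"],d["k1"],d["origin"],d["orientation"])
print(ctrl.sense())
E
```

```text
top [[363.94208288   0.         320.05351365]
 [  0.         363.94208288 197.69071184]
 [  0.           0.           1.        ]] -0.058653605597517484 [ 0.43200879 -0.03222203  1.10731493] [ 0.04890311 -0.04865183 -1.56316766]
side [[457.24756018   0.         319.11256881]
 [  0.         457.24756018 198.07234067]
 [  0.           0.           1.        ]] -0.12764763738899465 [ 0.2214435  -0.93848478  1.19588978] [ 0.68952961 -0.09322725 -0.30271866]
{'t': 0.1, 'joint_pos': array([-1.33069057e+00,  9.17626148e-02,  1.23179663e+00, -2.24748527e-05,
        1.81980653e+00, -5.67160003e-02]), 'qvel': array([ 3.34199088e-04, -1.90236002e-03, -2.61131450e-03,  9.59066900e-04,
        6.34916184e-05, -1.41921608e-03]), 'joint_torque': array([ 1.83579898e-03, -4.60217822e+01, -4.19217360e+01, -1.02133483e-04,
        1.05668165e-02,  3.35065543e-06]), 'position': array([ 0.17540024, -0.57347873,  0.21245892]), 'tool_rot': array([-3.10531506e+00, -4.64267474e-01,  2.88947932e-04]), 'contact_force': array([-0.35075457, -0.29791459,  0.44983883]), 'torque': array([ 0.02548952,  0.02185224, -0.02478718]), 'finger_force': 0.0, 'gripper_width': 0.08527847639976589}
```

View pics/top0.png

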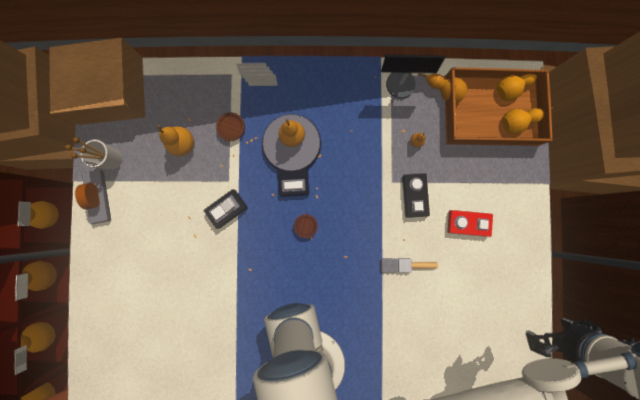

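View pics/side0.png

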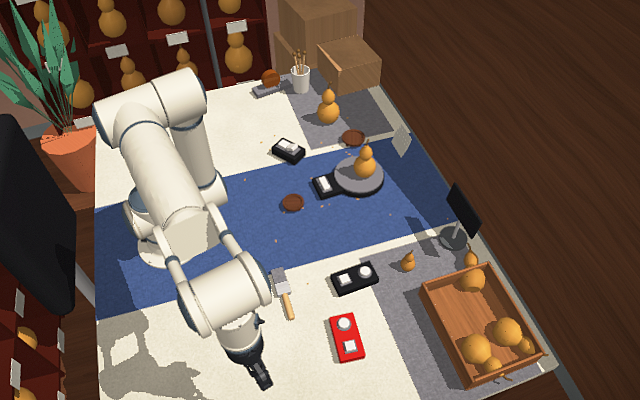

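The top view shows the lamp box at (226,209), the bar key at (293,185), and the black remote with its round button at (417,184) and square button at (419,206). Look-alikes: the red remote at (470,223), and the grey/orange item at (97,200), which is not the lamp box. Next is one close composite crop to check the choice.

```bash
python3 - <<'E'
import cv2,numpy as np
t=cv2.imread('pics/top0.png');s=cv2.imread('pics/side0.png')
def c(im,u,v,w=32,h=24): return cv2.resize(im[v-h:v+h,u-w:u+w],(400,300),interpolation=cv2.INTER_CUBIC)
cv2.imwrite('pics/c0.png',np.vstack([np.hstack([c(t,226,209),c(t,416,196)]),np.hstack([c(s,290,150),c(t,293,185)])]))
E
```

```text
(no output)
```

View pics/c0.png

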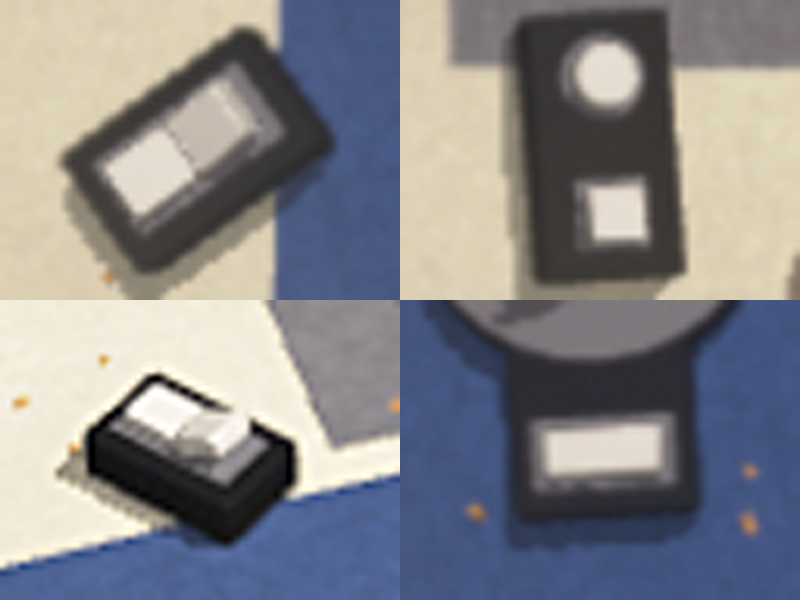

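The crop confirms it: the lamp box is the black box with a long rocker, and its raised half is the upper-right one, nearer the blue cloth (side wall visible at (295,146) in the side view). The remote is black with the round button at the far end, and the bar key is on the tongue. Now to compute positions.

```bash
python3 - <<'E'
from h import *
t=dict(np.load('pics/top0.npz'));s=dict(np.load('pics/side0.npz'))
def C(o,x,y): return o[0]-32+x/6.25-.5+.08,o[1]-24+y/6.25-.5+.08
L=(226,209);M=(416,196);T=(293,185)
e=at(t,*C(L,121,197),.048);c=at(t,*C(L,180,155),.048)
A=at(t,*C(L,105,216),.036);B=at(t,*C(L,289,86),.036)
a=(B-A)/np.linalg.norm(B-A); print('end',e,'crease',c,'box ctr',(A+B)/2,'axis',a,np.linalg.norm(B-A))
P=np.array([*(((A+B)/2+c)/2+a*.0245)[:2],.058]);
k=at(t,*C(T,203,149),.038);r=at(t,*C(M,208,75),.039);q=at(t,*C(M,219,212),.039)
for n,p in dict(P=P,key=k,round=r,sq=q).items(): print(n,p,proj(s,p))
# side-view triangulation check using bright blobs
im=s["img"];g=im.min(2)
for n,p in dict(P=P,key=k,round=r,sq=q).items():
    u,v=proj(s,p).astype(int);w=9
    m=(g[v-w:v+w,u-w:u+w]>165).astype(np.uint8);_,_,st,ce=cv2.connectedComponentsWithStats(m)
    print(n,[(x[4],(y+[u-w,v-w]).round(1)) for x,y in zip(st[1:],ce[1:]) if x[4]>20])
Rm=R.from_rotvec(ctrl.sense()["tool_rot"]).as_matrix();print(Rm.round(3))
cv2.imwrite('pics/c1.png',np.hstack([cv2.resize(im[v-20:v+20,u-20:u+20],(260,260),interpolation=cv2.INTER_CUBIC)[:,:,::-1] for u,v in [proj(s,p).astype(int) for p in (P,k,r)]]))
E
```

```text
end [0.44182652 0.28083094 0.048     ] crease [0.46169182 0.25343594 0.048     ] box ctr [0.46399302 0.24863154 0.036     ] axis [ 0.58440773 -0.81146017  0.        ] 0.10642203813460023
P [0.47716041 0.23115296 0.058     ] [292.25703589 145.36859151]
key [0.53725156 0.04813768 0.038     ] [324.10251369 181.13293447]
round [ 0.54239812 -0.31814904  0.039     ] [364.88705216 269.30619827]
sq [ 0.47748484 -0.32274955  0.039     ] [344.47633045 276.77095329]
P [(np.int32(195), array([291.8, 141.7]))]
key [(np.int32(86), array([324.1, 182.6]))]
round [(np.int32(23), array([357. , 261.7])), (np.int32(79), array([365. , 270.5]))]
sq [(np.int32(39), array([339.4, 268.3])), (np.int32(80), array([344.3, 278.2]))]
[[ 0.956  0.292 -0.   ]
 [ 0.292 -0.956  0.002]
 [ 0.    -0.002 -1.   ]]
```

View pics/c1.png

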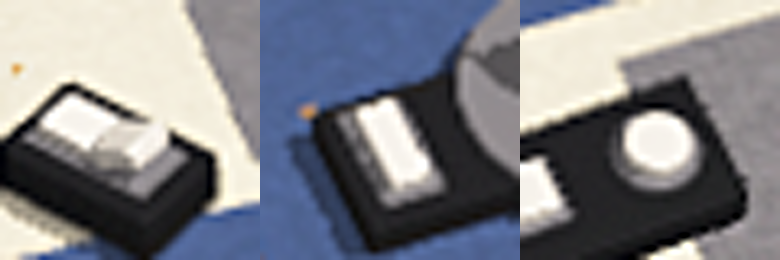

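The side view confirms these points to within about 1.5 px. Next I move above the rocker, high enough to clear the gourds, with the fingers shut.

Request:
{"fn": "carry_out", "kwargs": {"moves": [{"travel": [14,-10,-8],"rot": [0,0,0],"grip": 0},{"travel": [28,-20,-8],"rot": [0,0,0],"grip": 0},{"travel": [28,-20,-8],"rot": [0,0,0],"grip": 0},{"travel": [28,-20,-8],"rot": [0,0,0],"grip": 0},{"travel": [28,-20,-8],"rot": [0,0,0],"grip": 0},{"travel": [28,-20,-8],"rot": [0,0,0],"grip": 0},{"travel": [28,-20,0],"rot": [0,0,0],"grip": 0},{"travel": [28,-20,0],"rot": [0,0,0],"grip": 0},{"travel": [28,-20,0],"rot": [0,0,0],"grip": 0},{"travel": [28,-20,0],"rot": [0,0,0],"grip": 0},{"travel": [28,-20,0],"rot": [0,0,0],"grip": 0},{"travel": [28,-20,0],"rot": [0,0,0],"grip": 0},{"travel": [7,-8,0],"rot": [0,0,0],"grip": 0}]}}

```text
t: 1.72
position: [0.4213, -0.2478, 0.262]
tool_rot: [3.106, 0.469, 0.001]
contact_force: [-0.2, 0.4, -0.6]
gripper_width: 0.0001
finger_force: 0.0
```

Request:
{"fn": "carry_out", "kwargs": {"moves": [{"travel": [7,-16,0],"rot": [0,0,0],"grip": 0},{"travel": [14,-32,0],"rot": [0,0,0],"grip": 0},{"travel": [14,-32,0],"rot": [0,0,0],"grip": 0},{"travel": [14,-32,0],"rot": [0,0,0],"grip": 0},{"travel": [14,-32,0],"rot": [0,0,0],"grip": 0},{"travel": [14,-32,0],"rot": [0,0,0],"grip": 0},{"travel": [14,-32,0],"rot": [0,0,0],"grip": 0},{"travel": [14,-32,0],"rot": [0,0,0],"grip": 0},{"travel": [14,-32,0],"rot": [0,0,0],"grip": 0},{"travel": [14,-32,0],"rot": [0,0,0],"grip": 0},{"travel": [14,-32,0],"rot": [0,0,0],"grip": 0},{"travel": [14,-32,0],"rot": [0,0,0],"grip": 0},{"travel": [14,-32,0],"rot": [0,0,0],"grip": 0},{"travel": [0,0,0],"rot": [0,0,0],"grip": 0},{"travel": [0,0,0],"rot": [0,0,0],"grip": 0}]}}

```text
t: 3.6
position: [0.4706, 0.1831, 0.2616]
tool_rot: [3.107, 0.464, -0.0]
contact_force: [-0.4, -0.4, -0.3]
gripper_width: 0.0001
finger_force: 0.0
```

Request:
{"fn": "carry_out", "kwargs": {"moves": [{"travel": [10.5,-21.5,0],"rot": [0,0,0],"grip": 0},{"travel": [10.5,-21.5,20],"rot": [0,0,0],"grip": 0},{"travel": [0,0,35],"rot": [0,0,0],"grip": 0},{"travel": [0,0,35],"rot": [0,0,0],"grip": 0},{"travel": [0,0,35],"rot": [0,0,0],"grip": 0},{"travel": [0,0,30],"rot": [0,0,0],"grip": 0},{"travel": [0,0,10],"rot": [0,0,0],"grip": 0},{"travel": [0,0,0],"rot": [0,0,0],"grip": 0},{"travel": [0,0,0],"rot": [0,0,0],"grip": 0}]}}

```text
t: 4.72
position: [0.4792, 0.231, 0.0984]
tool_rot: [-3.107, -0.464, -0.004]
contact_force: [-1.2, 0.4, 0.9]
gripper_width: -0.0001
finger_force: 0.0
```

```bash
python3 - <<'E'
from h import *
d=save("side","pics/s1.png");t=save("top","pics/t1.png")
a=cv2.resize(d["img"][110:180,255:325],(400,400),interpolation=2);b=cv2.resize(t["img"][175:245,190:260],(400,400),interpolation=2)
cv2.imwrite('pics/c2.png',np.hstack([a,b])[:,:,::-1])
E
```

```text
(no output)
```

View pics/c2.png

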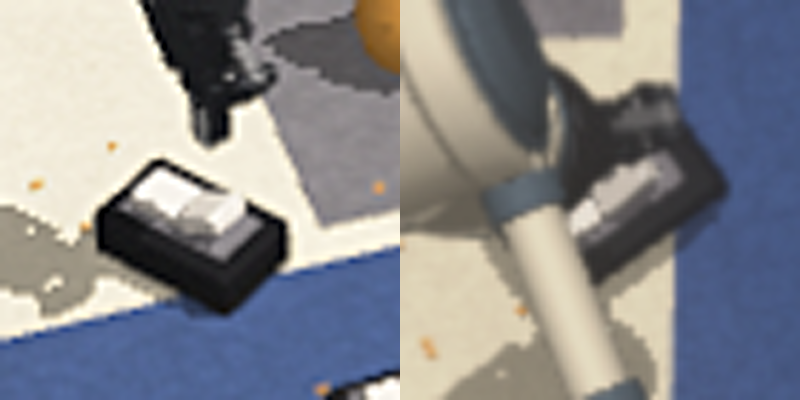

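The side crop shows the closed fingertips right over the raised half, tip at about pixel (292,134). Now pressing.

Request:
{"fn": "carry_out", "kwargs": {"moves": [{"travel": [0,0,7],"rot": [0,0,0],"grip": 0},{"travel": [0,0,6],"rot": [0,0,0],"grip": 0},{"travel": [0,0,4],"rot": [0,0,0],"grip": 0},{"travel": [0,0,4],"rot": [0,0,0],"grip": 0},{"travel": [0,0,3],"rot": [0,0,0],"grip": 0},{"travel": [0,0,3],"rot": [0,0,0],"grip": 0},{"travel": [0,0,0],"rot": [0,0,0],"grip": 0},{"travel": [0,0,0],"rot": [0,0,0],"grip": 0}]}}

```text
t: 5.82
position: [0.4784, 0.231, 0.0696]
tool_rot: [-3.107, -0.464, -0.0]
contact_force: [-0.1, 0.3, 0.2]
gripper_width: -0.0004
finger_force: 0.0
```

Request:
{"fn": "carry_out", "kwargs": {"moves": [{"travel": [0,0,2],"rot": [0,0,0],"grip": 0},{"travel": [0,0,2],"rot": [0,0,0],"grip": 0},{"travel": [0,0,0],"rot": [0,0,0],"grip": 0}]}}

```text
t: 6.2
position: [0.4782, 0.2309, 0.0652]
tool_rot: [3.107, 0.464, -0.001]
contact_force: [0.0, 1.1, -0.2]
gripper_width: -0.0005
finger_force: 0.0
```

Request:
{"fn": "carry_out", "kwargs": {"moves": [{"travel": [0,0,2],"rot": [0,0,0],"grip": 0},{"travel": [0,0,0],"rot": [0,0,0],"grip": 0}]}}

```text
t: 6.45
position: [0.4782, 0.2309, 0.0632]
tool_rot: [3.107, 0.464, -0.001]
contact_force: [0.2, -0.8, -0.2]
gripper_width: 0.0002
finger_force: 0.0
```

```bash
python3 - <<'E'
from h import *
print(ctrl.sense()["contact_force"],ctrl.sense()["torque"])
d=save("side","pics/s2.png")
cv2.imwrite('pics/c3.png',cv2.resize(d["img"][120:170,265:325],(720,600),interpolation=2)[:,:,::-1])
E
```

```text
[ 0.21739164 -0.840626   -0.24642782] [-0.0219973  -0.08363971 -0.00815801]
```

View pics/c3.png

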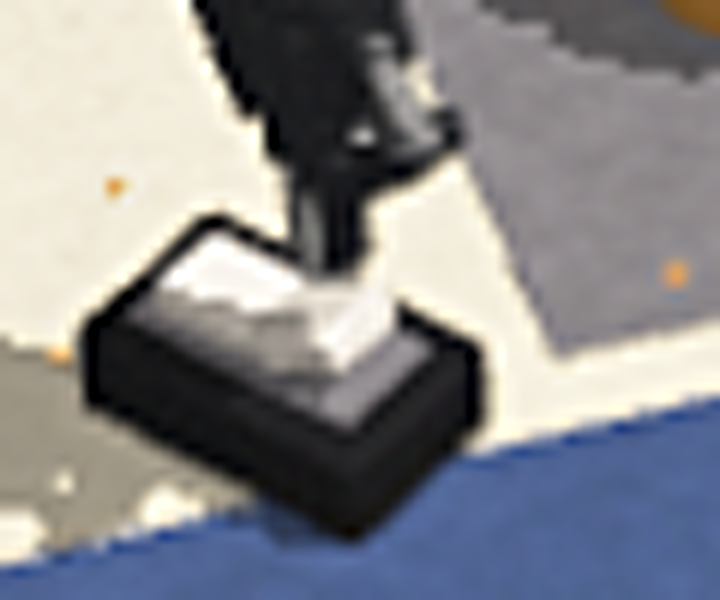

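```bash
python3 - <<'E'
from h import *
s=dict(np.load('pics/side0.npz'));t=dict(np.load('pics/top0.npz'))
c=np.array([.4628,.251,0]);a=np.array([.584,-.811,0]);b=np.array([.811,.584,0])
f=lambda p:((proj(s,p)-[265,120])*12).round()
g=lambda p:((proj(t,p)-[194-.42,185-.42])*6.25).round()
for n,d,z in (("tipUp",.0307,.062),("tipDown",.033,.048),("crease",0,.048),("other low",-.033,.048),("other up",-.0307,.062)):
    for w in(-.015,.015): p=c+a*d+b*w+[0,0,z];print(n,w,f(p),g(p))
p=ctrl.sense()["position"]
Rm=R.from_rotvec(ctrl.sense()["tool_rot"]).as_matrix()
for z in (.019,.010):
  for x in(-.011,.011):
    for y in(-.014,.014): print("finger",z,f(p+Rm@[x,y,z]))
E
```

```text
tipUp -0.015 [311. 332.] [250. 140.]
tipUp 0.015 [374. 275.] [213.  87.]
tipDown -0.015 [320. 369.] [261. 138.]
tipDown 0.015 [382. 312.] [225.  86.]
crease -0.015 [234. 324.] [203. 179.]
crease 0.015 [297. 268.] [167. 127.]
other low -0.015 [150. 280.] [146. 220.]
other low 0.015 [213. 225.] [110. 167.]
other up -0.015 [152. 249.] [141. 217.]
other up 0.015 [216. 194.] [105. 164.]
finger 0.019 [278. 325.]
finger 0.019 [328. 378.]
finger 0.019 [339. 296.]
finger 0.019 [390. 348.]
finger 0.01 [276. 304.]
finger 0.01 [326. 357.]
finger 0.01 [338. 274.]
finger 0.01 [388. 327.]
```

```bash
python3 - <<'E'
import cv2,numpy as np
k=lambda f:cv2.resize(cv2.imread(f)[130:165,272:307],(400,400),interpolation=2)
cv2.imwrite('pics/c4.png',np.hstack([k('pics/side0.png'),k('pics/s2.png')]))
E
```

```text
(no output)
```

View pics/c4.png

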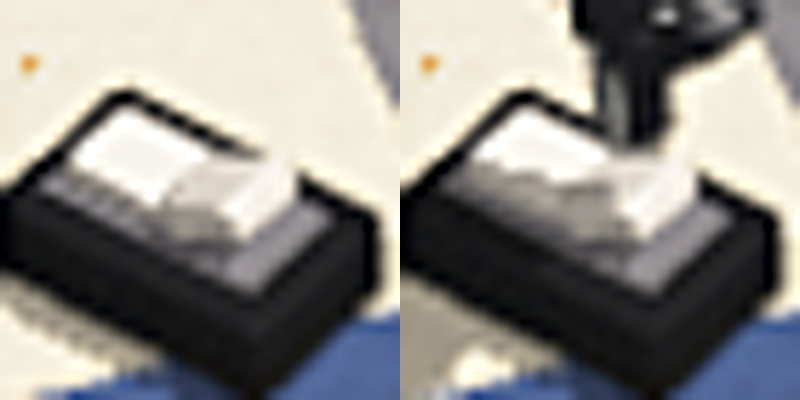

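The comparison of before and after shows the rocker unmoved and the fingertips still above it. The real tip is higher than I assumed, so I keep descending in small steps while watching the force.

Request:
{"fn": "carry_out", "kwargs": {"moves": [{"travel": [0,0,3],"rot": [0,0,0],"grip": 0},{"travel": [0,0,2],"rot": [0,0,0],"grip": 0},{"travel": [0,0,0],"rot": [0,0,0],"grip": 0}]}}

```text
t: 6.88
position: [0.4782, 0.2309, 0.0581]
tool_rot: [3.107, 0.464, -0.001]
contact_force: [0.2, -0.5, 1.2]
gripper_width: 0.0005
finger_force: 0.0
```

Request:
{"fn": "carry_out", "kwargs": {"moves": [{"travel": [0,0,2],"rot": [0,0,0],"grip": 0},{"travel": [0,0,2],"rot": [0,0,0],"grip": 0}]}}

```text
t: 7.12
position: [0.4784, 0.231, 0.0544]
tool_rot: [-3.107, -0.465, -0.0]
contact_force: [-0.0, 1.1, -0.8]
gripper_width: 0.0001
finger_force: 0.0
```

```bash
python3 - <<'E'
from h import *
s=ctrl.sense();print(s["position"],s["contact_force"],s["torque"])
d=save("side","pics/s3.png");t=save("top","pics/t3.png")
k=lambda i,v,u,h:cv2.resize(i[v-h:v+h,u-h:u+h],(400,400),interpolation=2)
cv2.imwrite('pics/c5.png',np.hstack([k(d["img"],145,290,22),k(t["img"],209,232,40)])[:,:,::-1])
E
```

```text
[0.47838031 0.23099514 0.05439238] [-0.04903583  1.09478197 -0.83528249] [-0.0123737  -0.0043073   0.08840521]
```

View pics/c5.png

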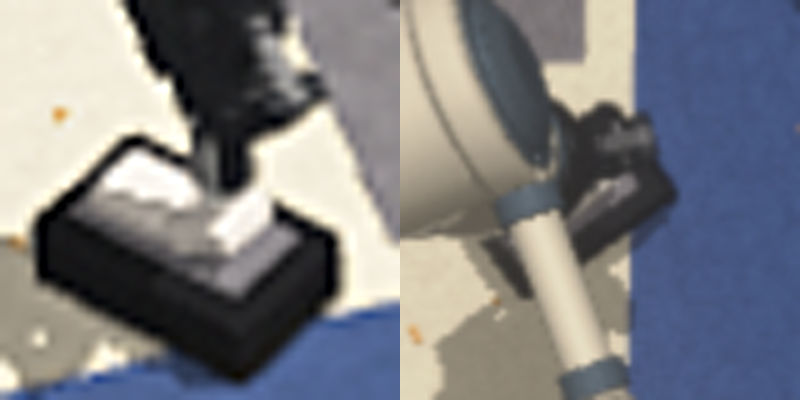

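```bash
python3 - <<'E'
from h import *
s=dict(np.load('pics/side0.npz'))
Rm=np.array([[.956,.292,0],[.292,-.956,0],[0,0,-1]]);p=np.array([.1754,-.5735,.2125])
for y in(-.05,.05):
  for z in(.006,.019,-.03,-.054): print('open',y,z,proj(s,p+Rm@[0,y,z]).round(1))
# dark silhouettes: bottom of finger near col 292 in s1,s2,s3
for n,z in(("s1",.0984),("s2",.0632),("s3",.0544)):
  im=np.load(f'pics/{n}.npz')["img"].max(2);print(n,proj(s,[.478,.231,z-.019]).round(1),proj(s,[.478,.231,z]).round(1),"dark rows by col:")
  for u in range(287,299): 
    col=im[115:152,u]; print(u,''.join('#' if x<95 else '+' if x<150 else '.' for x in col))
im=s["img"].max(2)
for v in range(345,392,2): print(v,''.join('#' if x<95 else '.' for x in im[v,235:280]))
E
```

```text
open -0.05 0.006 [243.5 352.7]
open -0.05 0.019 [244.4 354.8]
open -0.05 -0.03 [241.  346.6]
open -0.05 -0.054 [239.3 342.4]
open 0.05 0.006 [266.6 389.6]
open 0.05 0.019 [267.2 391.4]
open 0.05 -0.03 [264.7 384.5]
open 0.05 -0.054 [263.3 380.9]
s1 [292.1 141. ] [291.8 137. ] dark rows by col:
287 ###########..............#+.......++#
288 #############++..........+#........+#
289 ###################+......#+......++#
290 ##############++++++......+#......++#
291 ####################+......#+.....++#
292 ####################+......++.......+
293 ####################........+.......+
294 ########+##########+...............++
295 +#######.#####.....................++
296 +#.++########.....................++.
297 ##...+#######....................++++
298 ##+....+#####.................+##+.+#
s2 [292.7 148.1] [292.4 144.3] dark rows by col:
287 ##################.......#.....++..+#
288 ###################......##....++..+#
289 ###########################....++.++#
290 ######################++++#+......++#
291 ########################+++#+.....++#
292 ############################........+

[... 1304 characters left out ...]

365 .........###.######.....#####................
367 ...........###.#####.....######..............
369 ............###..####.....#####..............
371 ..............########......#####............
373 ...............#########.##...###............
375 ................#########.....####...........
377 ...................#######...######..........
379 .....................###############.........
381 ......................###############........
383 ......................################.......
385 ........................#############........
387 .........................#########...........
389 ..........................#####..............
391 .............................................
```

```bash
python3 - <<'E'
from h import *
b=np.load('pics/side0.npz')["img"].astype(int)
for n in("s1","s3"):
  im=np.load(f'pics/{n}.npz')["img"].astype(int);df=abs(im-b).max(2)
  print(n)
  for v in range(126,156): print(v,' '.join(f'{x:3d}' for x in df[v,282:304]))
E
```

```text
s1
126   0   1   1   5  11  44 187 224 219 213 208 211 218 217 220 227 239 198 107  19  10   2
127   0   0   1   1  11  11 165 202 216 211 214 217 218 228 213 188 170  86  22  13   4   1
128   1   0   1   2   7   8 119 228 205 214 213 220 219 166  94  66  37  20  10   3   1   0
129   1   1   0   1   5   6 113 178 146 200 215 223 204  63  33  18  10   5   2   1   2   1
130   1   1   1   1   5   8  78 173 132 201 219 220 237  81  21   6   1   1   2   1   2   1
131   1   1   1   1   4   4  81 166 134 182 221 218 233  84  19   4   1   0   0   1   1   1
132   0   1   0   1   4   3  77 182 137 181 223 218 231  86  19   3   1   1   0   0   0   1
133   0   1   1   1   2   5  38 171 144 190 230 226 219  81  15   2   1   1   1   1   0   1
134   1   1   1   1   1   7  10 105 145 190 214 161 109  36   9   2   1   1   1   1   1   1
135   1   0   1   0   0   2   9   7  72 128 119  40   3  11   3   0   1   0   1   1   0   1
136   1   0   1   1   0   1   3   8   5  37  16  14   8   3   1   1   0   1   1   0   1   0
137   2   0   1   1   1   1   1   2   4   6   6   2   1   1   0   1   1   0   1   1  
[... 3725 characters left out ...]
   3   6   2   0   0   1   1   1   1   1   1   1   2   0
149  50  45   7   6   3   2   2   4   3   4   1   1   1   0   1   1   1   1   2   1   2   2
150   8  25  34   2   1   1   1   1   1   1   2   1   1   1   0   3   0   2   3   1   1   2
151  11  12  11   8   2   1   1   2   1   1   1   1   1   1   0   0   1   2   1   2   2   1
152  13  14  18  14   5   1   2   1   1   1   1   1   2   1   1   1   2   2   1   1   2   4
153   5  12  13   5   2   3   3   1   1   1   1   1   1   1   1   1   1   3   2   1   2   2
154   3   3   7   1   2   2   0   1   1   1   2   1   1   1   1   3   1   1   1   0   2   1
155   2   3   1   4   2   2   2   1   2   2   0   1   2   2   1   2   3   0   3   5   1   0
```

The difference images put the real tip just above the rocker's top now, about 30 mm higher than nominal. I continue down, watching force.

Request:
{"fn": "carry_out", "kwargs": {"moves": [{"travel": [0,0,2],"rot": [0,0,0],"grip": 0},{"travel": [0,0,2],"rot": [0,0,0],"grip": 0}]}}

```text
t: 7.48
position: [0.4784, 0.231, 0.0504]
tool_rot: [-3.107, -0.465, -0.0]
contact_force: [0.1, 0.0, 0.2]
gripper_width: -0.0001
finger_force: 0.0
```

Request:
{"fn": "carry_out", "kwargs": {"moves": [{"travel": [0,0,2],"rot": [0,0,0],"grip": 0},{"travel": [0,0,2],"rot": [0,0,0],"grip": 0}]}}

```text
t: 7.72
position: [0.4784, 0.231, 0.0463]
tool_rot: [-3.107, -0.464, 0.0]
contact_force: [-0.5, 0.4, -0.6]
gripper_width: 0.0001
finger_force: 0.0
```

Request:
{"fn": "carry_out", "kwargs": {"moves": [{"travel": [0,0,2],"rot": [0,0,0],"grip": 0}]}}

```text
t: 7.85
position: [0.4783, 0.231, 0.0443]
tool_rot: [3.107, 0.465, -0.0]
contact_force: [-1.0, -0.2, 0.0]
gripper_width: 0.0001
finger_force: 0.0
```

```bash
python3 - <<'E'
from h import *
s=dict(np.load('pics/side0.npz'));t=dict(np.load('pics/top0.npz'))
print(at(s,291.5,133.5,.0794))
S=ctrl.sense();print(S["joint_pos"],S["position"])
d=save("side","pics/s4.png");e=save("top","pics/t4.png")
def D(q,r): return (abs(q["img"].astype(int)-r["img"].astype(int)).max(2)>40)
m=D(d,s)
for v in range(110,158): print(v,''.join('#' if x else '.' for x in m[v,265:320]))
k=lambda i,v,u,h:cv2.resize(i[v-h:v+h,u-h:u+h],(400,400),interpolation=2)
cv2.imwrite('pics/c6.png',np.hstack([k(d["img"],145,290,22),k(e["img"],205,232,30)])[:,:,::-1])
E
```

```text
[0.48635033 0.26973412 0.0794    ]
[ 3.85801095e-01 -6.03610760e-02  1.68408814e+00  3.22496589e-06
  1.51796330e+00  1.65978924e+00] [0.47832236 0.2309716  0.04430913]
110 .............#################..#####..................
111 ..............###############..######..................
112 ..............#######################..................
113 ..............#######################..................
114 ..............#######################..................
115 ..............#######################..................
116 ..............#######################..................
117 ..............######################...................
118 ..............#######################..................
119 ..............######################...................
120 ..............######################...................
121 ...............####################....................
122 ...............###################.....................
123 ................##################.....................
124 ................##################.....................
125 ................###########
[... 1248 characters left out ...]
...############.........................
147 ##...........##....##.#######..........................
148 #####..........##.........##...........................
149 ######...........##....................................
150 ####...................................................
151 ####...................................................
152 ###....................................................
153 ##.....................................................
154 ##.....................................................
155 ####...................................................
156 ######.................................................
157 ########...............................................
```

View pics/c6.png

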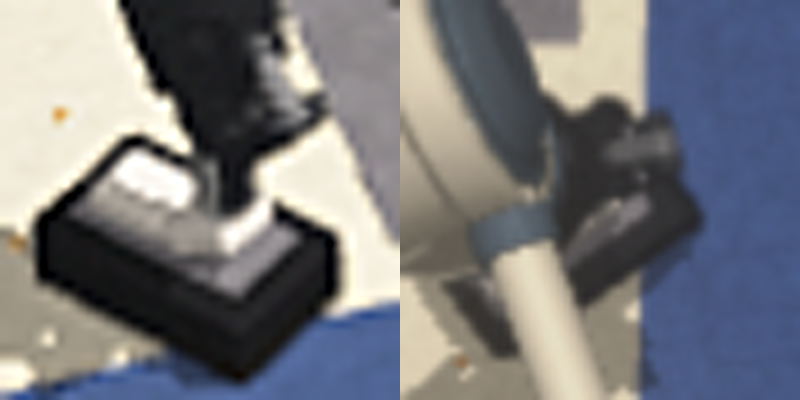

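The finger now overlaps the rocker's top face at about row 145, nearly touching, so I continue down.

Request:
{"fn": "carry_out", "kwargs": {"moves": [{"travel": [0,0,2],"rot": [0,0,0],"grip": 0},{"travel": [0,0,0],"rot": [0,0,0],"grip": 0}]}}

```text
t: 8.2
position: [0.4788, 0.2307, 0.0431]
tool_rot: [3.107, 0.464, 0.002]
contact_force: [-0.2, -1.7, 3.2]
gripper_width: 0.0001
finger_force: 1.8
```

Request:
{"fn": "carry_out", "kwargs": {"moves": [{"travel": [0,0,2],"rot": [0,0,0],"grip": 0},{"travel": [0,0,0],"rot": [0,0,0],"grip": 0}]}}

```text
t: 8.45
position: [0.4793, 0.2304, 0.0414]
tool_rot: [3.106, 0.463, 0.003]
contact_force: [0.9, -3.4, 4.7]
gripper_width: -0.0001
finger_force: 2.4
```

Request:
{"fn": "carry_out", "kwargs": {"moves": [{"travel": [0,0,2],"rot": [0,0,0],"grip": 0},{"travel": [0,0,0],"rot": [0,0,0],"grip": 0}]}}

```text
t: 8.7
position: [0.4795, 0.2306, 0.0394]
tool_rot: [3.107, 0.464, 0.004]
contact_force: [2.2, -1.7, 4.8]
gripper_width: 0.0001
finger_force: 2.2
```

Contact at TCP z of about 0.043, and the rocker is turning at about 4.7 N as described. Keep pressing to the stop.

Request:
{"fn": "carry_out", "kwargs": {"moves": [{"travel": [0,0,2],"rot": [0,0,0],"grip": 0},{"travel": [0,0,2],"rot": [0,0,0],"grip": 0},{"travel": [0,0,0],"rot": [0,0,0],"grip": 0}]}}

```text
t: 9.07
position: [0.4788, 0.2311, 0.0348]
tool_rot: [-3.107, -0.464, -0.002]
contact_force: [2.2, -0.8, 4.2]
gripper_width: 0.0002
finger_force: 1.8
```

Request:
{"fn": "carry_out", "kwargs": {"moves": [{"travel": [0,0,2],"rot": [0,0,0],"grip": 0},{"travel": [0,0,0],"rot": [0,0,0],"grip": 0}]}}

```text
t: 9.32
position: [0.4785, 0.2311, 0.0324]
tool_rot: [-3.107, -0.465, -0.001]
contact_force: [1.8, -1.3, 4.1]
gripper_width: 0.0001
finger_force: 1.7
```

Request:
{"fn": "carry_out", "kwargs": {"moves": [{"travel": [0,0,1],"rot": [0,0,0],"grip": 0},{"travel": [0,0,0],"rot": [0,0,0],"grip": 0}]}}

```text
t: 9.57
position: [0.4784, 0.231, 0.0314]
tool_rot: [3.107, 0.465, 0.0]
contact_force: [2.8, -1.1, 4.6]
gripper_width: 0.0002
finger_force: 1.9
```

Request:
{"fn": "carry_out", "kwargs": {"moves": [{"travel": [0,0,1],"rot": [0,0,0],"grip": 0},{"travel": [0,0,0],"rot": [0,0,0],"grip": 0}]}}

```text
t: 9.82
position: [0.4785, 0.2309, 0.0306]
tool_rot: [3.107, 0.464, 0.001]
contact_force: [2.6, -2.0, 4.7]
gripper_width: 0.0002
finger_force: 2.4
```

Request:
{"fn": "carry_out", "kwargs": {"moves": [{"travel": [0,0,1],"rot": [0,0,0],"grip": 0},{"travel": [0,0,0],"rot": [0,0,0],"grip": 0}]}}

```text
t: 10.07
position: [0.4786, 0.2309, 0.0305]
tool_rot: [3.107, 0.464, 0.001]
contact_force: [1.4, -2.7, 9.3]
gripper_width: 0.0001
finger_force: 4.6
```

Request:
{"fn": "carry_out", "kwargs": {"moves": [{"travel": [0,0,1],"rot": [0,0,0],"grip": 0},{"travel": [0,0,0],"rot": [0,0,0],"grip": 0}]}}

```text
t: 10.32
position: [0.4787, 0.2309, 0.0305]
tool_rot: [3.107, 0.464, 0.002]
contact_force: [-0.5, -4.2, 14.2]
gripper_width: 0.0003
finger_force: 6.9
```

The rocker is at its stop: z has stopped changing and force is 14 N. On this evidence the tip sits about 17 mm above the TCP reading. Lift off and go to the bar key.

Request:
{"fn": "carry_out", "kwargs": {"moves": [{"travel": [0,0,-8],"rot": [0,0,0],"grip": 0},{"travel": [0,0,-25],"rot": [0,0,0],"grip": 0},{"travel": [0,0,-25],"rot": [0,0,0],"grip": 0},{"travel": [0,16,0],"rot": [0,0,0],"grip": 0},{"travel": [0,32,0],"rot": [0,0,0],"grip": 0},{"travel": [0,32,0],"rot": [0,0,0],"grip": 0},{"travel": [1,32,0],"rot": [0,0,0],"grip": 0},{"travel": [1,32,0],"rot": [0,0,0],"grip": 0},{"travel": [0,32,0],"rot": [0,0,0],"grip": 0},{"travel": [0,16,0],"rot": [0,0,0],"grip": 0},{"travel": [0,0,0],"rot": [0,0,0],"grip": 0},{"travel": [0,0,0],"rot": [0,0,0],"grip": 0}]}}

```text
t: 11.82
position: [0.536, 0.0487, 0.086]
tool_rot: [-3.106, -0.465, 0.001]
contact_force: [-0.2, 0.4, -0.2]
gripper_width: 0.0003
finger_force: 0.0
```

```bash
python3 - <<'E'
from h import *
S=ctrl.sense();print(S["position"])
d=save("side","pics/s5.png");t=save("top","pics/t5.png")
k=lambda i,v,u,h:cv2.resize(i[v-h:v+h,u-h:u+h],(400,400),interpolation=2)
cv2.imwrite('pics/c7.png',np.hstack([k(d["img"],158,308,36),k(t["img"],200,250,50)])[:,:,::-1])
E
```

```text
[0.53598206 0.04870587 0.08596578]
```

View pics/c7.png

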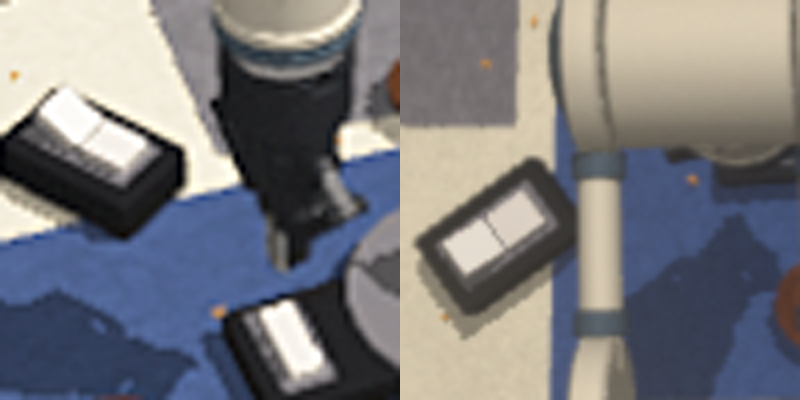

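The picture shows the rocker tipped over (its far-left half is now raised) and the finger at column 323, in line with the key at (324,181). I descend to the key.

Request:
{"fn": "carry_out", "kwargs": {"moves": [{"travel": [0,0,18],"rot": [0,0,0],"grip": 0},{"travel": [0,0,18],"rot": [0,0,0],"grip": 0},{"travel": [0,0,15],"rot": [0,0,0],"grip": 0},{"travel": [0,0,7],"rot": [0,0,0],"grip": 0},{"travel": [0,0,3],"rot": [0,0,0],"grip": 0},{"travel": [0,0,0],"rot": [0,0,0],"grip": 0}]}}

```text
t: 12.68
position: [0.5366, 0.0479, 0.0257]
tool_rot: [3.107, 0.464, 0.001]
contact_force: [0.4, 0.8, 0.4]
gripper_width: 0.0001
finger_force: 0.0
```

Request:
{"fn": "carry_out", "kwargs": {"moves": [{"travel": [0,0,2],"rot": [0,0,0],"grip": 0},{"travel": [0,0,2],"rot": [0,0,0],"grip": 0},{"travel": [0,0,0],"rot": [0,0,0],"grip": 0}]}}

```text
t: 13.05
position: [0.5364, 0.048, 0.0214]
tool_rot: [-3.107, -0.464, 0.0]
contact_force: [0.4, -0.3, 0.2]
gripper_width: 0.0001
finger_force: 0.0
```

Request:
{"fn": "carry_out", "kwargs": {"moves": [{"travel": [0,0,2],"rot": [0,0,0],"grip": 0},{"travel": [0,0,0],"rot": [0,0,0],"grip": 0}]}}

```text
t: 13.3
position: [0.5365, 0.048, 0.0195]
tool_rot: [3.107, 0.464, 0.0]
contact_force: [0.4, 0.4, -1.2]
gripper_width: 0.0001
finger_force: 0.0
```

Request:
{"fn": "carry_out", "kwargs": {"moves": [{"travel": [0,0,2],"rot": [0,0,0],"grip": 0},{"travel": [0,0,0],"rot": [0,0,0],"grip": 0}]}}

```text
t: 13.55
position: [0.5365, 0.048, 0.0177]
tool_rot: [3.107, 0.465, 0.0]
contact_force: [-1.1, 0.0, 2.5]
gripper_width: -0.0001
finger_force: 1.5
```

Request:
{"fn": "carry_out", "kwargs": {"moves": [{"travel": [0,0,2],"rot": [0,0,0],"grip": 0},{"travel": [0,0,2],"rot": [0,0,0],"grip": 0},{"travel": [0,0,2],"rot": [0,0,0],"grip": 0},{"travel": [0,0,0],"rot": [0,0,0],"grip": 0}]}}

```text
t: 14.05
position: [0.5366, 0.048, 0.013]
tool_rot: [3.107, 0.465, 0.001]
contact_force: [-5.1, -1.1, 11.3]
gripper_width: 0.0002
finger_force: 5.9
```

Request:
{"fn": "carry_out", "kwargs": {"moves": [{"travel": [0,0,1],"rot": [0,0,0],"grip": 0},{"travel": [0,0,1],"rot": [0,0,0],"grip": 0},{"travel": [0,0,0],"rot": [0,0,0],"grip": 0}]}}

```text
t: 14.42
position: [0.5366, 0.048, 0.0129]
tool_rot: [3.107, 0.465, 0.002]
contact_force: [-10.4, -0.4, 21.4]
gripper_width: 0.0001
finger_force: 10.6
```

Request:
{"fn": "carry_out", "kwargs": {"moves": [{"travel": [0,0,1],"rot": [0,0,0],"grip": 0},{"travel": [0,0,0],"rot": [0,0,0],"grip": 0}]}}

```text
t: 14.68
position: [0.5367, 0.048, 0.0128]
tool_rot: [3.107, 0.465, 0.002]
contact_force: [-13.3, -1.6, 25.6]
gripper_width: 0.0
finger_force: 12.9
```

The key has stopped moving at 26 N. I lift clear, then check the key numerically in the side image.

Request:
{"fn": "carry_out", "kwargs": {"moves": [{"travel": [0,0,-8],"rot": [0,0,0],"grip": 0},{"travel": [0,0,-25],"rot": [0,0,0],"grip": 0},{"travel": [0,0,-25],"rot": [0,0,0],"grip": 0},{"travel": [-10,14,-5],"rot": [0,0,0],"grip": 0},{"travel": [-10,28,0],"rot": [0,0,0],"grip": 0},{"travel": [-10,28,0],"rot": [0,0,0],"grip": 0},{"travel": [-10,28,0],"rot": [0,0,0],"grip": 0},{"travel": [-10,28,0],"rot": [0,0,0],"grip": 0},{"travel": [-10,28,0],"rot": [0,0,0],"grip": 0},{"travel": [-10,28,0],"rot": [0,0,0],"grip": 0},{"travel": [0,0,0],"rot": [0,0,0],"grip": 0},{"travel": [0,0,0],"rot": [0,0,0],"grip": 0}]}}

```text
t: 16.18
position: [0.522, -0.1465, 0.0703]
tool_rot: [-3.106, -0.463, 0.002]
contact_force: [0.5, -0.4, 0.2]
gripper_width: 0.0001
finger_force: 0.0
```

```bash
python3 - <<'E'
from h import *
s=dict(np.load('pics/side0.npz'));t=dict(np.load('pics/top0.npz'))
S=ctrl.sense();print(S["position"],S["contact_force"])
d=save("side","pics/s6.png");e=save("top","pics/t6.png")
def cen(im,u,v,w=10,h=10):
    g=im[v-h:v+h+1,u-w:u+w+1].min(2).astype(float);m=g>150
    _,l,st,ce=cv2.connectedComponentsWithStats(m.astype(np.uint8));i=1+np.argmax(st[1:,4]);return st[i,4],(ce[i]+[u-w,v-h]).round(2)
for n,a,b,uv in(("side",s,d,(324,182)),("top",t,e,(293,185))): print(n,cen(a["img"],*uv),cen(b["img"],*uv),abs(a["img"].astype(int)-b["img"].astype(int))[uv[1]-12:uv[1]+12,uv[0]-12:uv[0]+12].max())
print('exp',proj(s,[.537,.048,.038]),proj(s,[.537,.048,.031]))
E
```

```text
[ 0.5219658  -0.1465483   0.07031255] [ 0.54920663 -0.43169018  0.16823439]
side (np.int32(93), array([324.35, 183.09])) (np.int32(71), array([322.86, 182.45])) 253
top (np.int32(132), array([293.07, 184.39])) (np.int32(131), array([293.05, 184.63])) 44
exp [324.04476865 181.17914408] [324.05850046 182.54918575]
```

Request:
{"fn": "carry_out", "kwargs": {"moves": [{"travel": [-5,14,0],"rot": [0,0,0],"grip": 0},{"travel": [-5,28,0],"rot": [0,0,0],"grip": 0},{"travel": [-5,28,0],"rot": [0,0,0],"grip": 0},{"travel": [-5,28,0],"rot": [0,0,0],"grip": 0},{"travel": [-5,28,0],"rot": [0,0,0],"grip": 0},{"travel": [-5,28,0],"rot": [0,0,0],"grip": 0},{"travel": [0,15,0],"rot": [0,0,0],"grip": 0},{"travel": [0,0,0],"rot": [0,0,0],"grip": 0},{"travel": [0,0,0],"rot": [0,0,0],"grip": 0}]}}

```text
t: 17.4
position: [0.5435, -0.3161, 0.0714]
tool_rot: [-3.106, -0.466, 0.0]
contact_force: [-0.8, -0.6, -0.4]
gripper_width: 0.0
finger_force: 0.0
```

```bash
cat > chk.py <<'E'
from h import *
s=dict(np.load('pics/side0.npz'));S=ctrl.sense();print(S["position"])
d=save("side","pics/s7.png");a,b=s["img"].astype(int),d["img"].astype(int)
for n,q in(("old",a),("new",b)):
    print(n)
    for v in range(172,196): print(v,' '.join(f'{x:3d}' for x in q[v,312:338].min(1)))
def pc(u0,u1,v0,v1):
    f=lambda i:i[v0:v1,u0:u1].mean(2).astype(np.float32)
    return cv2.phaseCorrelate(f(a),f(b),cv2.createHanningWindow((u1-u0,v1-v0),cv2.CV_32F))
print(pc(314,334,172,194))
E
python3 chk.py
```

```text
[ 0.5435142  -0.31609551  0.0713795 ]
old
172  81  82  81  80  78  77  78  79  81  81  81  80  79  79  77  79  79  73  61  39  31  29 100 151 143 144
173  82  82  80  79  79  77  79  81  81  84  83  83  79  72  67  70  63  40  37  31  32  21  95 152 143 142
174  79  81  80  79  77  79  81  85  85  80  68  68  59  46  40  37  27  29  34  36  35  20  97 150 142 140
175  78  81  81  80  83  84  80  70  69  50  20  35  36  27  26  34  35  36  38  34  35  21  98 151 143 141
176  96  78  78  73  71  64  47  22  30  47 144 207 169  80  32  30  35  36  37  35  35  26  86 141 145 141
177 124  64  60  45  37  45  65 143 193 187 241 255 242 140  48  26  33  37  36  37  35  31  53 115 150 142
178  85  32  22  40  84  98 118 226 255 246 242 242 241 195  88  45  32  36  35  37  36  32  24  89 143 144
179  19  28  32  50 119 132 104 195 244 239 236 237 244 235 143  76  23  36  35  37  36  35  22  63 126 148
180  24  27  35  26  85 126 105 142 224 242 237 236 239 240 199  99  44  28  34  37  37  35  28  45 105 142
181  21  23  35  32  43 106 125 104 189 241 239 236 237 244 234 148  91  24  33  36  3
[... 3492 characters left out ...]
5  88  48  57  60  59 108 137 140 145 149 154 158 166 173 178 183 187 192 197 201 203 208 212 215
191 131 131 109  43  49  49  52  90 100 102 107 117 127 133 139 146 150 154 159 165 171 178 182 185 191 197
192 128 121 102  45  38  33  36  38  30  33  50  78  93  97 100 107 115 124 134 139 144 151 155 159 166 172
193 121 109  56  43  46  33   5  18  32  32  29  33  31  26  34  52  73  82  98 101 104 112 124 135 138 143
194 114  80  52  45  52  47  19  17  30  36  35  36  36  34  31  29  28  21  18  25  35  55  81  96  92  92
195  85  82  71  46  51  50  36   9  24  37  38  38  35  33  30  26  23  23  22  19  15   9   2  14  28  51
((0.6491079012203507, 0.7386906443120917), 0.9231484656532606)
```

Contact depth and image both suggest the key went down only about 5 mm, so the wide fingertip may have been stopped by the key's frame. I go back, square the fingers to the key, tilt them 15° so only one edge presses mid-key, and feel whether it is home.

Request:
{"fn": "carry_out", "kwargs": {"moves": [{"travel": [4,-15,0],"rot": [0,0,0],"grip": 0},{"travel": [9,-32,0],"rot": [0,0,0],"grip": 0},{"travel": [9,-32,0],"rot": [0,0,0],"grip": 0},{"travel": [9,-32,0],"rot": [0,0,0],"grip": 0},{"travel": [9,-32,0],"rot": [0,0,0],"grip": 0},{"travel": [9,-32,0],"rot": [0,0,0],"grip": 0},{"travel": [9,-32,0],"rot": [0,0,0],"grip": 0},{"travel": [9,-32,0],"rot": [0,0,0],"grip": 0},{"travel": [9,-32,0],"rot": [0,0,0],"grip": 0},{"travel": [9,-32,0],"rot": [0,0,0],"grip": 0},{"travel": [9,-32,0],"rot": [0,0,0],"grip": 0},{"travel": [5,-15,0],"rot": [0,0,0],"grip": 0},{"travel": [0,0,0],"rot": [0,0,7],"grip": 0},{"travel": [0,0,0],"rot": [0,0,7],"grip": 0},{"travel": [0,0,0],"rot": [0,7.5,0],"grip": 0},{"travel": [0,0,0],"rot": [0,7.5,0],"grip": 0},{"travel": [0,0,0],"rot": [0,0,0],"grip": 0},{"travel": [0,0,0],"rot": [0,0,0],"grip": 0}]}}

```text
t: 19.7
position: [0.5363, 0.0467, 0.0726]
tool_rot: [-3.107, -0.082, -0.409]
contact_force: [-0.4, 0.0, 0.2]
gripper_width: -0.0003
finger_force: 0.0
```

```bash
cat > go.py <<'E'
import sys
from h import *
T=np.array(list(map(float,sys.argv[1:4])));S=ctrl.sense()
Rm=R.from_rotvec(S["tool_rot"]).as_matrix()
print(S["position"],Rm.round(3).tolist());print("tool mm",(Rm.T@(T-S["position"])*1000).round(1)," world z-down 1mm in tool",(Rm.T@[0,0,-1]).round(3))
E
python3 go.py .5515 .048 .030
```

```text
[0.53625449 0.04671589 0.07260583] [[0.965, 0.052, 0.259], [0.051, -0.999, 0.013], [0.259, 0.0, -0.966]]
tool mm [ 3.7 -0.5 45.1]  world z-down 1mm in tool [-0.259 -0.     0.966]
```

Request:
{"fn": "carry_out", "kwargs": {"moves": [{"travel": [4,-1,15],"rot": [0,0,0],"grip": 0},{"travel": [0,0,20],"rot": [0,0,0],"grip": 0},{"travel": [0,0,10],"rot": [0,0,0],"grip": 0},{"travel": [-2,0,7],"rot": [0,0,0],"grip": 0},{"travel": [0,0,0],"rot": [0,0,0],"grip": 0}]}}

```text
t: 20.32
position: [0.5509, 0.0485, 0.021]
tool_rot: [-3.107, -0.082, -0.407]
contact_force: [-0.5, 0.0, 1.2]
gripper_width: -0.0002
finger_force: 0.0
```

Request:
{"fn": "carry_out", "kwargs": {"moves": [{"travel": [-0.5,0,2],"rot": [0,0,0],"grip": 0},{"travel": [0,0,0],"rot": [0,0,0],"grip": 0}]}}

```text
t: 20.58
position: [0.5513, 0.0485, 0.0202]
tool_rot: [-3.107, -0.082, -0.41]
contact_force: [-0.5, -0.8, -0.2]
gripper_width: -0.0001
finger_force: 0.0
```

Request:
{"fn": "carry_out", "kwargs": {"moves": [{"travel": [-0.5,0,2],"rot": [0,0,0],"grip": 0},{"travel": [0,0,0],"rot": [0,0,0],"grip": 0}]}}

```text
t: 20.82
position: [0.5511, 0.0485, 0.0176]
tool_rot: [-3.107, -0.081, -0.409]
contact_force: [-0.1, 0.2, -0.2]
gripper_width: -0.0001
finger_force: 0.0
```

Request:
{"fn": "carry_out", "kwargs": {"moves": [{"travel": [-0.5,0,2],"rot": [0,0,0],"grip": 0},{"travel": [0,0,0],"rot": [0,0,0],"grip": 0}]}}

```text
t: 21.08
position: [0.5513, 0.0485, 0.0158]
tool_rot: [-3.107, -0.081, -0.41]
contact_force: [-0.0, -1.0, 1.0]
gripper_width: 0.0002
finger_force: 0.4
```

Contact exactly where predicted (about 0.016). Now 1 mm steps.

Request:
{"fn": "carry_out", "kwargs": {"moves": [{"travel": [-0.3,0,1],"rot": [0,0,0],"grip": 0},{"travel": [0,0,0],"rot": [0,0,0],"grip": 0}]}}

```text
t: 21.32
position: [0.5515, 0.0485, 0.0156]
tool_rot: [-3.107, -0.082, -0.41]
contact_force: [-3.8, -0.7, 5.9]
gripper_width: 0.0
finger_force: 2.9
```

Request:
{"fn": "carry_out", "kwargs": {"moves": [{"travel": [-0.3,0,1],"rot": [0,0,0],"grip": 0},{"travel": [0,0,0],"rot": [0,0,0],"grip": 0}]}}

```text
t: 21.58
position: [0.5516, 0.0485, 0.0154]
tool_rot: [-3.107, -0.082, -0.411]
contact_force: [-5.8, -0.7, 11.2]
gripper_width: 0.0
finger_force: 5.2
```

Request:
{"fn": "carry_out", "kwargs": {"moves": [{"travel": [-0.3,0,1],"rot": [0,0,0],"grip": 0},{"travel": [0,0,0],"rot": [0,0,0],"grip": 0}]}}

```text
t: 21.82
position: [0.5517, 0.0486, 0.0152]
tool_rot: [-3.107, -0.082, -0.412]
contact_force: [-9.9, -0.3, 13.6]
gripper_width: -0.0001
finger_force: 7.5
```

Request:
{"fn": "carry_out", "kwargs": {"moves": [{"travel": [-0.3,0,1],"rot": [0,0,0],"grip": 0},{"travel": [0,0,0],"rot": [0,0,0],"grip": 0}]}}

```text
t: 22.08
position: [0.5517, 0.0486, 0.015]
tool_rot: [-3.106, -0.082, -0.413]
contact_force: [-12.8, -1.0, 19.3]
gripper_width: 0.0002
finger_force: 9.8
```

The force rises stiffly at once with no sliding plateau: the key was already home. Now lift, untilt and head for the remote.

Request:
{"fn": "carry_out", "kwargs": {"moves": [{"travel": [3,0,-12],"rot": [0,0,0],"grip": 0},{"travel": [5,0,-20],"rot": [0,0,0],"grip": 0},{"travel": [5,0,-20],"rot": [0,0,0],"grip": 0},{"travel": [0,0,0],"rot": [0,-7.5,0],"grip": 0},{"travel": [0,0,0],"rot": [0,-7.5,0],"grip": 0},{"travel": [-1,15,0],"rot": [0,0,0],"grip": 0},{"travel": [-2,35,0],"rot": [0,0,0],"grip": 0},{"travel": [-2,35,0],"rot": [0,0,0],"grip": 0},{"travel": [-2,35,0],"rot": [0,0,0],"grip": 0},{"travel": [-3,35,0],"rot": [0,0,0],"grip": 0},{"travel": [-3,35,0],"rot": [0,0,0],"grip": 0},{"travel": [-3,35,0],"rot": [0,0,0],"grip": 0},{"travel": [-3,35,0],"rot": [0,0,0],"grip": 0},{"travel": [-3,35,0],"rot": [0,0,0],"grip": 0},{"travel": [-3,35,0],"rot": [0,0,0],"grip": 0},{"travel": [-3,35,0],"rot": [0,0,0],"grip": 0},{"travel": [0,0,0],"rot": [0,0,0],"grip": 0},{"travel": [0,0,0],"rot": [0,0,0],"grip": 0}]}}

```text
t: 24.32
position: [0.5408, -0.3173, 0.0651]
tool_rot: [-3.14, -0.082, -0.001]
contact_force: [0.3, 0.1, -0.2]
gripper_width: 0.0001
finger_force: 0.0
```

```bash
python3 go.py .5424 -.318 .030
```

```text
[ 0.54082432 -0.31725684  0.06512311] [[0.999, 0.052, 0.001], [0.052, -0.999, 0.0], [0.001, -0.0, -1.0]]
tool mm [ 1.5  0.8 35.1]  world z-down 1mm in tool [-0.001  0.     1.   ]
```

Request:
{"fn": "carry_out", "kwargs": {"moves": [{"travel": [1.5,1,15],"rot": [0,0,0],"grip": 0},{"travel": [0,0,15],"rot": [0,0,0],"grip": 0},{"travel": [0,0,8],"rot": [0,0,0],"grip": 0},{"travel": [0,0,3],"rot": [0,0,0],"grip": 0},{"travel": [0,0,0],"rot": [0,0,0],"grip": 0}]}}

```text
t: 24.95
position: [0.5429, -0.3183, 0.0238]
tool_rot: [-3.14, -0.083, 0.0]
contact_force: [0.5, -0.5, 0.2]
gripper_width: 0.0001
finger_force: 0.0
```

Request:
{"fn": "carry_out", "kwargs": {"moves": [{"travel": [0,0,2],"rot": [0,0,0],"grip": 0},{"travel": [0,0,2],"rot": [0,0,0],"grip": 0},{"travel": [0,0,0],"rot": [0,0,0],"grip": 0}]}}

```text
t: 25.32
position: [0.5432, -0.3186, 0.0204]
tool_rot: [3.14, 0.082, 0.001]
contact_force: [-0.7, -0.2, 1.3]
gripper_width: 0.0001
finger_force: 0.7
```

Request:
{"fn": "carry_out", "kwargs": {"moves": [{"travel": [0,0,2],"rot": [0,0,0],"grip": 0},{"travel": [0,0,0],"rot": [0,0,0],"grip": 0}]}}

```text
t: 25.58
position: [0.5432, -0.3186, 0.0183]
tool_rot: [3.14, 0.082, 0.001]
contact_force: [0.7, -0.8, 3.5]
gripper_width: -0.0002
finger_force: 1.2
```

Request:
{"fn": "carry_out", "kwargs": {"moves": [{"travel": [0,0,2],"rot": [0,0,0],"grip": 0},{"travel": [0,0,0],"rot": [0,0,0],"grip": 0}]}}

```text
t: 25.82
position: [0.5432, -0.3186, 0.0162]
tool_rot: [3.14, 0.082, 0.001]
contact_force: [1.4, -0.4, 3.6]
gripper_width: -0.0003
finger_force: 1.6
```

Request:
{"fn": "carry_out", "kwargs": {"moves": [{"travel": [0,0,1.5],"rot": [0,0,0],"grip": 0},{"travel": [0,0,1],"rot": [0,0,0],"grip": 0},{"travel": [0,0,0],"rot": [0,0,0],"grip": 0}]}}

```text
t: 26.2
position: [0.5432, -0.3187, 0.0151]
tool_rot: [3.14, 0.082, 0.002]
contact_force: [-1.2, -0.4, 9.6]
gripper_width: 0.0001
finger_force: 4.7
```

Request:
{"fn": "carry_out", "kwargs": {"moves": [{"travel": [0,0,1],"rot": [0,0,0],"grip": 0},{"travel": [0,0,0],"rot": [0,0,0],"grip": 0},{"travel": [0,0,0],"rot": [0,0,0],"grip": 0}]}}

```text
t: 26.58
position: [0.5433, -0.3187, 0.0151]
tool_rot: [3.139, 0.082, 0.002]
contact_force: [-2.9, 1.6, 12.6]
gripper_width: -0.0004
finger_force: 6.6
```

The round button is at its stop (z steady, 12.6 N). Release, lift away and check.

Request:
{"fn": "carry_out", "kwargs": {"moves": [{"travel": [0,0,-6],"rot": [0,0,0],"grip": 0},{"travel": [0,0,-12],"rot": [0,0,0],"grip": 0},{"travel": [0,0,-30],"rot": [0,0,0],"grip": 0},{"travel": [0,0,-40],"rot": [0,0,0],"grip": 0},{"travel": [0,0,-50],"rot": [0,0,0],"grip": 0},{"travel": [0,0,-50],"rot": [0,0,0],"grip": 0},{"travel": [0,0,-30],"rot": [0,0,0],"grip": 0},{"travel": [0,25,0],"rot": [0,0,0],"grip": 0},{"travel": [0,40,0],"rot": [0,0,0],"grip": 0},{"travel": [0,40,0],"rot": [0,0,0],"grip": 0},{"travel": [0,0,0],"rot": [0,0,0],"grip": 0},{"travel": [0,0,0],"rot": [0,0,0],"grip": 0},{"travel": [0,0,0],"rot": [0,0,0],"grip": 0},{"travel": [0,0,0],"rot": [0,0,0],"grip": 0}]}}

```text
t: 28.32
position: [0.5486, -0.4224, 0.2312]
tool_rot: [3.14, 0.084, 0.001]
contact_force: [-1.0, 0.1, -0.2]
gripper_width: 0.0002
finger_force: 0.0
```

```bash
python3 - <<'E'
from h import *
s=dict(np.load('pics/side0.npz'));t=dict(np.load('pics/top0.npz'))
d=save("side","pics/s9.png");e=save("top","pics/t9.png");S=ctrl.sense();print(S["position"],S["contact_force"])
def pc(x,y,u0,u1,v0,v1):
    f=lambda i:i[v0:v1,u0:u1].mean(2).astype(np.float32)
    r=cv2.phaseCorrelate(f(x["img"]),f(y["img"]),cv2.createHanningWindow((u1-u0,v1-v0),cv2.CV_32F))
    return np.round(r[0],2),round(r[1],2),int((abs(x["img"].astype(int)-y["img"].astype(int)).max(2)[v0:v1,u0:u1]>60).sum())
print("key side",pc(s,d,314,334,172,194),"round side",pc(s,d,355,375,260,280),"sq side",pc(s,d,335,354,268,290))
print("key top",pc(t,e,283,304,176,194),"remote top",pc(t,e,400,432,172,222),"gourd",pc(t,e,276,308,115,150),"stand",pc(t,e,290,320,212,242),"brush",pc(t,e,378,440,255,276),"small",pc(t,e,408,428,128,150))
E
```

```text
[ 0.54856856 -0.42259708  0.2310434 ] [-0.33692438 -0.12797422 -0.22745173]
key side (array([6.15, 7.16]), 0.58, 352) round side (array([ 0.03, -0.01]), 1.0, 0) sq side (array([-0.02, -0.01]), 1.0, 0)
key top (array([0.09, 0.43]), 0.79, 0) remote top (array([ 0.02, -0.  ]), 1.0, 0) gourd (array([ 0.07, -0.02]), 0.91, 0) stand (array([-0.03,  0.04]), 0.9, 0) brush (array([ 0.4 , -0.51]), 0.59, 484) small (array([-0.05,  0.2 ]), 0.94, 0)
```

The remote's buttons are up and unmoved, and the gourd, near stand and small gourd are undisturbed (the brush and key views are covered by the arm). Handing in.

```bash
python3 -c "
from bench import ctrl
print(ctrl.hand_in())"
```

```text
the job is handed in; nothing more can be done
None
```

I tipped the rocker, then pressed the bar key home, then pressed and released the round button, and handed the job in at about 28 s of 56 s; no verdict came back. The key's state is judged by touch alone: on a second press it went stiff at once. My last check didn't cover the brush (hidden by the arm), the big gourd or the far stand.

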